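Load the stencil plate into the tile-painting jig

TASK

Load the loose stencil plate into the tile-painting jig: slide its tongue fully home under the keeper bar until the hole behind its handle comes over the jig's pin and drops down on it, so that the plate lies flat on the tile. Let go of it, and leave the brush pot, the paint jars and the tile stack where they stand.

Things in the scene. Friction and masses are not known exactly. Their poses are not given: they have to be found in the camera images.
- stencil: loose stencil plate, stiff grey plastic, 5 mm thick, 180 mm long (x), 120 mm wide (y), about 140 g, lying flat, with an oval ring cut out. Origin: centre of that outline, on the underside; x points to the tongue, z up. 120 mm wide from x = -90 to 66 mm; the tongue goes on to x = 90, 72 mm wide, its tip corners tapered to 56 mm
- stencil_hole (a point): centre, on the plate's underside, of the round 12 mm through hole near the plate's handle end (x = -74, y = 0 mm in the plate)
- stencil_tip (a point): middle of the tip edge of the plate's tongue, on the underside (x = 90, y = 0 mm in the plate)
- stencil_handle (a point): middle of the wooden bar handle that stands across the plate (x = -44, y = 0, z = 24 mm in the plate). The bar is 12 mm thick along the plate's x, 70 mm long along its y, and rises from the plate's top face (z = 5) to z = 37 mm: pinch it with the fingers closing along the plate's x
- jig: tile jig, fixed to the table: plywood base 250 (x) x 170 (y) x 18 mm with a white tile let in flush. Origin: centre of the base's underside, on the table; x points from the pin end to the keeper end, z up. The plate goes in along +x; home, its axes are parallel to the jig's, its origin at x = 10, y = 0, z = 18 mm, its tongue 14 mm under the keeper bar and 1 mm short of the stop
- pin (a point): foot of the fixed steel pin, on the base's top face (x = -64, y = 0, z = 18 mm in the jig). Pin 8 mm thick, domed tip 8 mm above the base. The plate slides in with its tongue low on the base and its handle end raised (about 0.06 rad) to ride over the pin, until the hole is over the pin and that end drops
- keeper_mouth (a point): middle of the keeper bar's front edge, at the height of the base's top face (x = 86, y = 0, z = 18 mm in the jig). The aluminium bar (x 86 to 122, y -58 to 58, 4 mm thick) is carried 10 mm above the base by two cheeks from x = 80 on; the throat between them is 78 mm wide, 96 mm at its front, and a stop closes it at x = 101
- brush_pot: bystander: dark metal pot, 80 mm across and 100 mm high, with brushes standing up to about 240 mm; origin at the centre of its underside
- paint_jar_tall: bystander: white paint jar, 42 mm across, 75 mm high; origin at the centre of its underside
- paint_jar_low: bystander: low clear jar, 52 mm across, 50 mm high; origin at the centre of its underside
- tile_stack: bystander: stack of white tiles about 105 x 105 mm, 28 mm high; origin at the centre of its underside

How it is judged:
By the outcome, as a careful person would: the job done as asked, in the order asked, and still so for the second after the job is handed in, with the robot touching nothing.
It also fails if it takes over 42 s, if anything falls off the work surface, if the arm or the gripper's body presses on something with over 40 N, if the wrist force passes 120 N, or if a joint passes its speed limit or range.

ROBOT

A 6-joint arm with a two-finger parallel gripper is mounted at the origin on the work surface. World frame = base frame: x ahead of the robot, y to its left, z up, the work surface at z = 0. Lengths are in m, angles in rad, forces in N, time in s.
With the tool pointing down it reaches from about 0.275 to 0.85 m from the base axis. Payload 19 kg.
Tool frame: the origin (TCP) lies at the very end of the fingers, on their centre line; the grasp point (between the pads) lies 19 mm behind it; z points along the fingers, y is the direction in which the jaws open and shut (so a half turn about z gives the same grasp; the last joint's range is limited). The gripper opens to 85 mm and grips with 20 to 120 N. Pads are 22 mm wide; open, the fingers measure 114 mm over their backs; the gripper's body (76 mm by 85 mm) begins 54 mm behind the grasp point. The pads swing forward as they close: fully open they stand 13 mm farther back than shut.
Start: joints at [1.176, 0.15, 1.437, -0, 1.554, -0.134], TCP at [0.148, 0.556, 0.231] pointing down, gripper open.
Joint ranges: [-2.8, 2.8], [-0.68, 2.1], [0.12, 2.68], [-1.39, 4.53], [0.16, 2.79], [-2.81, 2.81]. Speed limits (rad/s): [1.89, 1.89, 2.22, 3.01, 3.01, 3.01].

INTERFACE

Orientations are given as [roll, pitch, yaw] about the fixed x, y, z axes, in that order (R = Rz(yaw) Ry(pitch) Rx(roll)).
In Python, from workcell import manip gives the robot as it stands.
- The arm moves only by the tool apply_moves, never from a script. Its arguments are lists of equal length, an entry for each row: "gripper": the closure, from 0 (fully open) to 1 (shut); "travel": the shift along the tool's x, y, z in mm, a list of three; "twist": the turn, a rotation vector about the tool's x, y, z in rad, a list of three. A call has exactly 10 rows; each row is the pose to reach, as a shift and turn from the pose measured when the call began, along the tool's axes at that moment; what a row does not reach only later rows make up. A row lasts 1/10 s, in which the tool goes at most 50 mm and 8.59 degrees, less where a joint would pass 70% of its speed; a pose out of reach is approached as far as the arm can. A call with a gripper value outside its range is refused whole. The fingers move at their own pace and stop on an object; "squeeze" is the grip in N (left out, the last holds). Time passes only in rows, so rows that repeat a pose let the fingers close, or fill a call up. It gives the time, the measured TCP pose, the force and the opening at its end, in the units of the state.
- manip.sense(): the state, without advancing time (a new reading comes with each control period).
- manip.capture(name): name is "side" or "top" or "wrist"; returns a dict with "color" (400x640x3 uint8, red, green, blue), "z_map" (400x640 float32, m along the optical axis (not along the pixel's ray), 0 where there is no reading), "camera_matrix" (3x3 intrinsics, pixels), "dist" ([k1, k2, p1, p2, k3] as OpenCV has them; the pictures are not rectified), "eye" and "orientation" of the camera in the world. Camera axes: x right, y down, z forward; pixel columns grow to the right and rows downward; lengths in m; the calibration is good to about 2 mm. A picture is of the moment at which its call begins.
- manip.sign_off(): hands the job in, once; it reports no verdict.
The state is a dict: "t": time; "joint_positions": joint angles; "joint_velocities": joint speeds; "joint_efforts": joint torques, N m; "tool_pos": TCP position; "tool_rot": TCP orientation; "contact_force": force on the tool from outside, world axes, zero at the start; "ft_torque": the same for the moment, N m; "grip_width": finger opening in m.
Only numpy, scipy, OpenCV 4.12 (cv2) and the standard library are available. Lean on these libraries where they do the work, as an engineer would, in place of code of your own. Each camera call takes 0.05 s, during which the arm holds its last target. There are 200 camera calls.

## Working session

There is one attempt and no reset: what is moved stays moved. The work goes in short steps, Python scripts to look and compute and a tool call to move; the robot and the scene stay as the last step left them, time stands still between calls to the robot, and variables do not carry over. Pictures are saved under pics/ and viewed, about 8 in all and at most 12, crops included, and the job is handed in when it is done.

Besides the shell and the picture viewer there is one more tool, called after ">>>" as name(argument=value, ...), one argument or row to a line, values as JSON. apply_moves: Moves the arm, as the interface text tells. Its arguments: {"type":"object","properties":{"gripper":{"type":"array"},"travel":{"type":"array"},"twist":{"type":"array"},"squeeze":{"type":"number"}},"required":["gripper","travel","twist"]}

```bash
mkdir -p pics; ls; cat > h.py <<'E'
import numpy as np, cv2
from workcell import manip
from scipy.spatial.transform import Rotation as R
def save(n,c): cv2.imwrite(f'pics/{n}.png',cv2.cvtColor(c['color'],cv2.COLOR_RGB2BGR))
def Rc(c):
    o=np.array(c['orientation'],float)
    return o if o.shape==(3,3) else (R.from_euler('xyz',o) if o.size==3 else R.from_quat(o)).as_matrix()
def world(c,uv,z=None):
    """pixels -> world; by depth map, or on plane z"""
    uv=np.array(uv,float).reshape(-1,1,2)
    n=cv2.undistortPoints(uv,np.array(c['camera_matrix'],float),np.array(c['dist'],float))[:,0]
    d=np.c_[n,np.ones(len(n))]; e=np.array(c['eye']); D=d@Rc(c).T
    if z is None: s=np.array([c['z_map'][int(round(v)),int(round(u))] for u,v in uv[:,0]])
    else: s=(z-e[2])/D[:,2]
    return e+D*s[:,None]
def proj(c,P):
    M=Rc(c); rv=cv2.Rodrigues(M.T)[0]; t=-M.T@np.array(c['eye'])
    return cv2.projectPoints(np.array(P,float).reshape(-1,1,3),rv,t,np.array(c['camera_matrix'],float),np.array(c['dist'],float))[0][:,0]
E
python3 - <<'E'
from h import *
import pickle
for n in('top','side'):
    c=manip.capture(n); save(n+'0',c); pickle.dump(c,open(n+'0.pkl','wb')); print(n,c['eye'],c['orientation'])
print(manip.sense())
E
```

```text
pics
top [ 0.41567517 -0.00174216  1.44809718] [-3.01515581  0.00589429 -1.58101782]
side [0.3906798  1.2068201  1.01706734] [-2.25077008 -0.02068939 -2.95977039]
{'t': 0.1, 'joint_positions': array([ 1.17599802e+00,  1.50910926e-01,  1.43793501e+00, -1.23575932e-07,
        1.55379156e+00, -1.34007358e-01]), 'joint_velocities': array([-0.00098677, -0.00119796, -0.00137261,  0.00010874, -0.00152839,
        0.00121336]), 'joint_efforts': array([ 4.29792955e-03, -7.14381909e+01, -5.71787667e+01, -3.44757282e-04,
        7.30589687e-03, -1.66389850e-05]), 'tool_pos': array([0.14820168, 0.55535328, 0.23076602]), 'tool_rot': array([-3.14055716e+00, -1.39476030e-04,  2.88080163e+00]), 'contact_force': array([-0.60834854, -0.5252666 , -0.44466698]), 'ft_torque': array([ 0.00484065, -0.0336978 ,  0.02339062]), 'grip_width': 0.08561796203206216}
```

View pics/top0.png

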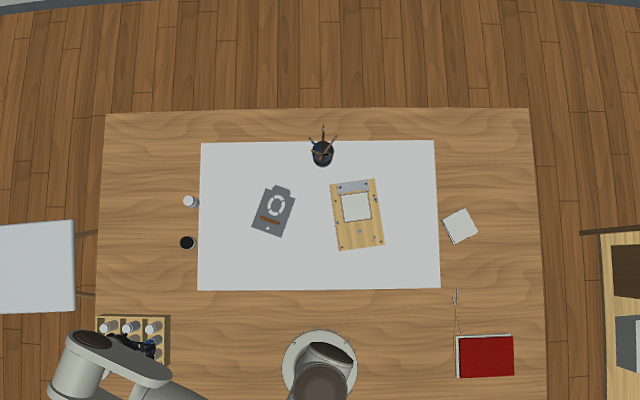

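View pics/side0.png

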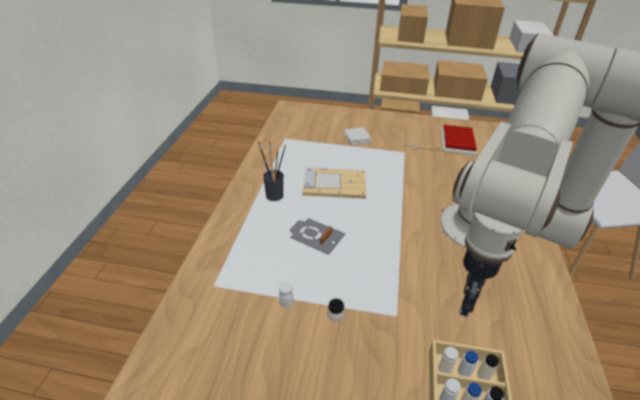

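The top view shows the stencil around (273,212), with its handle at (270,219) and its tongue pointing up and right. The jig is around (357,214), with the keeper at the top, and the pot is at (322,152). The side view shows the same layout.

```bash
python3 - <<'E'
from h import *
import pickle
c=pickle.load(open('top0.pkl','rb'))
im=cv2.cvtColor(c['color'],cv2.COLOR_RGB2BGR)[170:260,240:400]
cv2.imwrite('pics/crop.png',cv2.resize(im,None,fx=5,fy=5,interpolation=cv2.INTER_CUBIC))
# stencil mask: grey, in region
rgb=c['color'].astype(int); m=(rgb.max(2)<130)&(rgb.max(2)-rgb.min(2)<25)
m=m.astype(np.uint8); m[:, :245]=0; m[:,300:]=0; m[:180]=0; m[245:]=0
k,l,s,ce=cv2.connectedComponentsWithStats(m); i=1+np.argmax(s[1:,4]); print(s[i],ce[i])
cn=max(cv2.findContours((l==i).astype(np.uint8),0,1)[0],key=cv2.contourArea)
r=cv2.minAreaRect(cn); print(r, world(c,cv2.boxPoints(r),.005).round(4))
print(world(c,[(273,212),(270,219),(357,214),(322,155)]).round(3))
E
```

```text
[ 251  185   44   52 1147] [273.48823017 210.68613775]
((274.1719055175781, 209.285888671875), (31.84872817993164, 47.443145751953125), 20.323137283325195) [[0.5162 0.248  0.005 ]
 [0.6834 0.1874 0.005 ]
 [0.6399 0.075  0.005 ]
 [0.4742 0.1367 0.005 ]]
[[ 0.568  0.166  0.002]
 [ 0.539  0.173  0.035]
 [ 0.556 -0.146  0.015]
 [ 0.767 -0.018  0.07 ]]
```

View pics/crop.png

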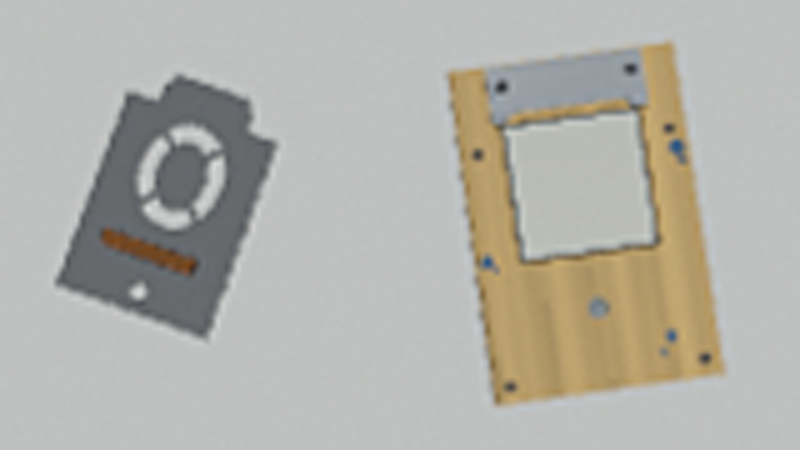

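The crop shows the plate with its tongue to the upper right, handle at crop (150,252) and hole at (138,290). The jig's pin is at (598,307) and the middle of its keeper at (567,85). That puts the plate yaw near -0.35 and the jig yaw near +0.13.

```bash
cat >> h.py <<'E'
def go(pos,yaw=None,rot=None):
    s=manip.sense(); A=R.from_euler('xyz',s['tool_rot'])
    B=R.from_euler('xyz',[np.pi,0,yaw]) if rot is None else rot
    t=A.inv().apply(np.array(pos)-s['tool_pos'])*1000; w=(A.inv()*B).as_rotvec()
    print('t',round(s['t'],2),'pos',s['tool_pos'].round(4),'travel',t.round(1),'twist',w.round(4),'F',s['contact_force'].round(1),'w',round(s['grip_width'],4))
E
python3 - <<'E'
from h import *
import pickle
c=pickle.load(open('top0.pkl','rb'))
q=lambda x,y:(240+(x+.5)/5-.5,170+(y+.5)/5-.5)
for n,p,z in [('handle',(150,252),.037),('hole',(138,290),.005),('tipm',(217,90),.005),('pin',(598,307),.022),('keepfront',(571,115),.032),('j1',(450,73),.018),('j2',(673,43),.018),('j3',(722,374),.018),('j4',(497,404),.018)]: print(n,world(c,[q(*p)],z).round(4))
go([.53,.175,.22],1.224)
E
```

```text
handle [[0.5352 0.1747 0.037 ]]
hole [[0.5097 0.1875 0.005 ]]
tipm [[0.6594 0.1288 0.005 ]]
pin [[ 0.4926 -0.1516  0.022 ]]
keepfront [[ 0.6333 -0.134   0.032 ]]
j1 [[ 0.6681 -0.0459  0.018 ]]
j2 [[ 0.6891 -0.2129  0.018 ]]
j3 [[ 0.4427 -0.2419  0.018 ]]
j4 [[ 0.423  -0.0767  0.018 ]]
t 0.1 pos [0.1482 0.5554 0.2308] travel [-467. -269.   11.] twist [-9.0000e-04  8.0000e-04  1.6568e+00] F [-0.6 -0.5 -0.4] w 0.0856
```

>>> apply_moves(
  gripper=[0,0,0,0,0,0,0,0,0,0],
  travel=[
    [-40,-23,1],
    [-80,-46,2],
    [-120,-69,3],
    [-160,-92,4],
    [-200,-115,5],
    [-240,-138,6],
    [-280,-161,7],
    [-320,-184,8],
    [-360,-207,8],
    [-400,-230,9],
  ],
  twist=[
    [0,0,0.14],
    [0,0,0.28],
    [0,0,0.42],
    [0,0,0.56],
    [0,0,0.7],
    [0,0,0.84],
    [0,0,0.98],
    [0,0,1.12],
    [0,0,1.26],
    [0,0,1.4],
  ],
)

```text
t: 1.1
tool_pos: [0.4764, 0.2283, 0.2219]
tool_rot: [-3.141, 0.001, 1.475]
contact_force: [-0.3, 1.0, 0.5]
grip_width: 0.0856
```

```bash
python3 - <<'E'
from h import *
go([.53,.175,.22],1.224)
E
```

```text
t 1.1 pos [0.4764 0.2283 0.2219] travel [-47.9  58.5   1.9] twist [-2.000e-04  1.000e-03  2.509e-01] F [-0.3  1.   0.5] w 0.0856
```

>>> apply_moves(
  gripper=[0,0,0,0,0,0,0,0,0,0],
  travel=[
    [-16,19,1],
    [-32,39,2],
    [-48,58,2],
    [-48,58,2],
    [-48,58,2],
    [-48,58,2],
    [-48,58,2],
    [-48,58,2],
    [-48,58,2],
    [-48,58,2],
  ],
  twist=[
    [0,0,0.1],
    [0,0,0.2],
    [0,0,0.25],
    [0,0,0.25],
    [0,0,0.25],
    [0,0,0.25],
    [0,0,0.25],
    [0,0,0.25],
    [0,0,0.25],
    [0,0,0.25],
  ],
)

```text
t: 2.1
tool_pos: [0.5294, 0.1752, 0.22]
tool_rot: [-3.142, 0.001, 1.225]
contact_force: [0.0, -0.4, -0.8]
grip_width: 0.0853
```

```bash
python3 - <<'E'
from h import *
import pickle
c=manip.capture('wrist'); save('w1',c); pickle.dump(c,open('w1.pkl','wb')); print(c['eye'],c['orientation'])
go([.53,.175,.22],1.224)
E
```

```text
[0.55449713 0.24491209 0.36189191] [ 2.84811749e+00 -1.68865363e-04 -3.46631075e-01]
t 2.15 pos [0.5294 0.1751 0.22  ] travel [ 0.1  0.6 -0. ] twist [-0.      0.001   0.0012] F [ 0.4 -0.2 -0.5] w 0.0855
```

View pics/w1.png

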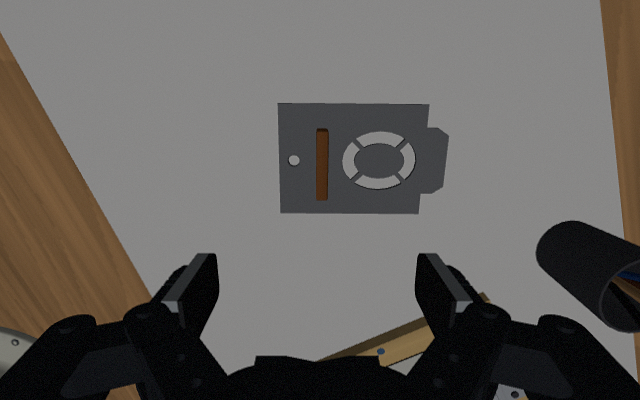

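The wrist view shows the plate with its hole at (293,160), its handle from (322,128) to (322,200), and its tongue tip at (446,161). Part of the jig is at the bottom.

```bash
cat > plate.py <<'E'
from h import *
def fit(c,debug=True):
    """plate pose from wrist view: grey outline's convex hull fitted by known outline (top face z=.005+z0)"""
E
python3 - <<'E'
from h import *
import pickle
c=pickle.load(open('w1.pkl','rb'))
for n,p,z in [('hole',(293.5,160),.005),('handle',(322,164),.037),('hA',(322,130),.037),('hB',(322,199),.037),('c1',(278,103),.005),('c2',(281,212.5),.005),('c3',(429,104.5),.005),('c4',(419,213.5),.005),('tipA',(448,136),.005),('tipB',(442,186),.005)]: print(n,world(c,[p],z).round(4)[0],world(c,[p]).round(4)[0])
E
```

```text
hole [0.5081 0.1891 0.005 ] [ 5.074e-01  1.883e-01 -4.000e-04]
handle [0.5371 0.1809 0.037 ] [0.5371 0.1807 0.036 ]
hA [0.5482 0.2119 0.037 ] [0.548  0.2111 0.0288]
hB [0.525 0.147 0.037] [0.525  0.1468 0.0365]
c1 [0.5143 0.2497 0.005 ] [0.5143 0.2497 0.0046]
c2 [0.4734 0.138  0.005 ] [0.4734 0.138  0.005 ]
c3 [0.6595 0.1958 0.005 ] [0.6596 0.1957 0.0048]
c4 [0.6193 0.084  0.005 ] [ 6.202e-01  8.160e-02 -3.000e-04]
tipA [0.6704 0.1578 0.005 ] [0.6705 0.1576 0.0045]
tipB [0.6514 0.1066 0.005 ] [0.6512 0.1069 0.0057]
```

```bash
python3 - <<'E'
from h import *
go([.55,-.19,.22],1.69)
E
```

```text
t 2.15 pos [0.5294 0.1751 0.22  ] travel [-3.366e+02  1.430e+02  3.000e-01] twist [-2.000e-04  9.000e-04 -4.648e-01] F [ 0.4 -0.2 -0.5] w 0.0855
```

>>> apply_moves(
  gripper=[0,0,0,0,0,0,0,0,0,0],
  travel=[
    [-42,18,0],
    [-84,36,0],
    [-126,54,0],
    [-168,72,0],
    [-210,90,0],
    [-252,107,0],
    [-294,125,0],
    [-337,143,0],
    [-337,143,0],
    [-337,143,0],
  ],
  twist=[
    [0,0,-0.06],
    [0,0,-0.12],
    [0,0,-0.18],
    [0,0,-0.24],
    [0,0,-0.3],
    [0,0,-0.36],
    [0,0,-0.42],
    [0,0,-0.465],
    [0,0,-0.465],
    [0,0,-0.465],
  ],
)

```text
t: 3.15
tool_pos: [0.5496, -0.1912, 0.2199]
tool_rot: [-3.141, 0.0, 1.688]
contact_force: [0.6, 0.7, -0.6]
grip_width: 0.0855
```

```bash
python3 - <<'E'
from h import *
import pickle
c=manip.capture('wrist'); save('w2',c); pickle.dump(c,open('w2.pkl','wb'))
go([.5368,.179,.12],1.218)
E
```

```text
t 3.2 pos [ 0.5497 -0.1902  0.2201] travel [368.2  30.9 100. ] twist [-0.0006  0.0005  0.4713] F [-0.4 -0.2  0.1] w 0.0853
```

View pics/w2.png

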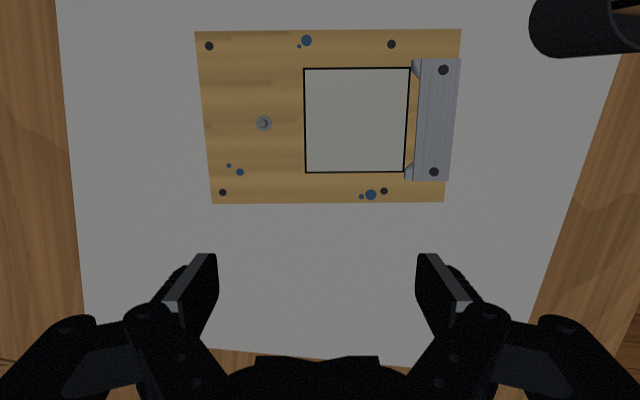

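The wrist view shows the whole jig. Its corners are at (195,31), (461,29), (444,202) and (213,204), the pin is at (264,123), and the keeper's front edge runs from (416,59) to (412,180).

```bash
python3 - <<'E'
from h import *
import pickle
c=pickle.load(open('w2.pkl','rb'))
C=world(c,[(195,31),(461,29),(443.5,202.5),(213,203.5)],.018); print(C.round(4),C.mean(0))
print('sides',[round(np.linalg.norm(C[i]-C[(i+1)%4]),4) for i in range(4)])
a=lambda d:np.arctan2(d[1],d[0]); print('yaw',a(C[1]-C[0]),a(C[2]-C[3]),a(C[0]-C[3])-np.pi/2,a(C[1]-C[2])-np.pi/2)
print('pin',world(c,[(264,123.5)],.025),'tile z',world(c,[(350,120),(290,180)]))
x=C.mean(0)
for y in(.115,.12,.125):
  J=lambda p:x+R.from_euler('z',y).apply(np.array(p)-[0,0,.018])
  print(y,'pin',J([-.064,0,.026]), 'px',proj(c,[J([-.064,0,.026]),J([-.064,0,.018]),J([.086,-.058,.032]),J([.086,.058,.032]),J([.122,.058,.032])]).round(1).tolist())
K=world(c,[(416,59),(412.5,180)],.032);print('keeper',K)
E
```

```text
[[ 0.4219 -0.0749  0.018 ]
 [ 0.6681 -0.0444  0.018 ]
 [ 0.6897 -0.213   0.018 ]
 [ 0.4434 -0.2429  0.018 ]] [ 0.55576823 -0.14380629  0.018     ]
sides [np.float64(0.248), np.float64(0.17), np.float64(0.2481), np.float64(0.1694)]
yaw 0.12308179153605206 0.12077001415947114 0.127509740604564 0.12763016588064424
pin [[ 0.49299938 -0.15144895  0.025     ]] tile z [[ 0.57721579 -0.13874121  0.01821734]
 [ 0.52335093 -0.20746281  0.01749044]]
0.115 pin [ 0.49219097 -0.15115008  0.026     ] px [[263.0, 123.2], [264.3, 122.5], [412.8, 182.2], [423.3, 59.4], [462.5, 59.5]]
0.12 pin [ 0.49222848 -0.15146788  0.026     ] px [[263.1, 123.5], [264.3, 122.8], [413.1, 181.8], [423.0, 58.9], [462.3, 58.8]]
0.125 pin [ 0.49226758 -0.15178548  0.026     ] px [[263.1, 123.8], [264.3, 123.2], [413.4, 181.4], [422.7, 58.4], [462.1, 58.1]]
keeper [[ 0.62786046 -0.0767837   0.032     ]
 [ 0.6471004  -0.18931731  0.032     ]]
```

>>> apply_moves(
  gripper=[0,0,0,0,0,0,0,0,0,0],
  travel=[
    [41,3,11],
    [82,7,22],
    [123,10,33],
    [164,14,44],
    [205,17,55],
    [246,21,66],
    [287,24,77],
    [328,28,88],
    [368,31,100],
    [368,31,100],
  ],
  twist=[
    [0,0,0.06],
    [0,0,0.12],
    [0,0,0.18],
    [0,0,0.24],
    [0,0,0.3],
    [0,0,0.36],
    [0,0,0.42],
    [0,0,0.471],
    [0,0,0.471],
    [0,0,0.471],
  ],
)

```text
t: 4.2
tool_pos: [0.5349, 0.184, 0.1186]
tool_rot: [-3.139, 0.001, 1.223]
contact_force: [0.4, -0.7, 0.4]
grip_width: 0.0852
```

```bash
python3 - <<'E'
from h import *
go([.5368,.179,.009],1.218)
E
```

```text
t 4.2 pos [0.5349 0.184  0.1186] travel [ -3.9   3.8 109.6] twist [-0.0025  0.0006  0.0054] F [ 0.4 -0.7  0.4] w 0.0852
```

>>> apply_moves(
  gripper=[0,0,0,0,0,0,0,0,0,0],
  travel=[
    [-4,4,15],
    [-4,4,32],
    [-4,4,50],
    [-4,4,68],
    [-4,4,84],
    [-4,4,96],
    [-4,4,104],
    [-4,4,109],
    [-4,4,110],
    [-4,4,110],
  ],
  twist=[
    [-0.002,0,0.005],
    [-0.002,0,0.005],
    [-0.002,0,0.005],
    [-0.002,0,0.005],
    [-0.002,0,0.005],
    [-0.002,0,0.005],
    [-0.002,0,0.005],
    [-0.002,0,0.005],
    [-0.002,0,0.005],
    [-0.002,0,0.005],
  ],
)

```text
t: 5.2
tool_pos: [0.5372, 0.179, 0.009]
tool_rot: [-3.142, 0.0, 1.218]
contact_force: [-0.0, -0.7, 0.1]
grip_width: 0.0852
```

>>> apply_moves(
  gripper=[1,1,1,1,1,1,1,1,1,1],
  travel=[
    [0,0,0],
    [0,0,0],
    [0,0,0],
    [0,0,0],
    [0,0,0],
    [0,0,0],
    [0,0,0],
    [0,0,0],
    [0,0,0],
    [0,0,0],
  ],
  twist=[
    [0,0,0],
    [0,0,0],
    [0,0,0],
    [0,0,0],
    [0,0,0],
    [0,0,0],
    [0,0,0],
    [0,0,0],
    [0,0,0],
    [0,0,0],
  ],
  squeeze=60,
)

```text
t: 6.2
tool_pos: [0.5373, 0.179, 0.0092]
tool_rot: [3.141, 0.0, 1.218]
contact_force: [-0.9, -0.1, 5.6]
grip_width: 0.0111
```

```bash
python3 - <<'E'
from h import *
import pickle
c=manip.capture('wrist'); save('w3',c); pickle.dump(c,open('w3.pkl','wb'))
s=manip.sense(); print(s['tool_rot'],s['ft_torque'])
go([.5368,.179,.079],1.218)
E
```

```text
[3.14140261e+00 1.93358714e-04 1.21840137e+00] [-0.07353266  0.13708861  0.01638902]
t 6.25 pos [0.5373 0.179  0.0092] travel [ -0.2  -0.5 -69.8] twist [0.0002 0.0002 0.0004] F [-0.3 -0.6  5. ] w 0.0109
```

View pics/w3.png

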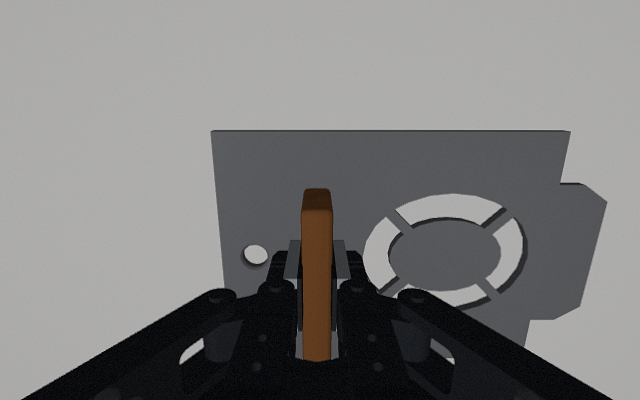

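The grip is good: opening 11 mm, fingers astride the handle. The hole is at (255,254), the plate edge runs from (211,131) to (570,131), and the tip edge from (607,203) to (581,305).

```bash
python3 - <<'E'
from h import *
import pickle
c=pickle.load(open('w3.pkl','rb'))
P=world(c,[(255.5,254.5),(211,131),(570,131),(607,203),(581,305)],.005); print(P.round(4))
print('by depth',world(c,[(240,200),(500,180),(590,230)]).round(4))
d=P[2]-P[1]; y=np.arctan2(d[1],d[0]); print('yaw',y,np.linalg.norm(d))
t=P[4]-P[3]; print('yaw tip',np.arctan2(t[1],t[0])+np.pi/2,np.linalg.norm(t))
ex=np.array([np.cos(y),np.sin(y),0]); ey=np.array([-ex[1],ex[0],0])
for p,q in zip(P,[(-74,0),(-90,60),(66,60),(90,28),(90,-28)]): print((p-ex*q[0]/1e3-ey*q[1]/1e3).round(4))
E
```

```text
[[0.5099 0.1894 0.005 ]
 [0.5151 0.2498 0.005 ]
 [0.6602 0.1964 0.005 ]
 [0.6716 0.1573 0.005 ]
 [0.6532 0.1062 0.005 ]]
by depth [[0.5143 0.2171 0.0054]
 [0.6278 0.1849 0.0041]
 [0.6629 0.1461 0.0045]]
yaw -0.35294472094654844 0.15458752828107636
yaw tip -0.34579470228946385 0.05434935543035243
[0.5794 0.1638 0.005 ]
[0.5788 0.1624 0.005 ]
[0.5775 0.1629 0.005 ]
[0.5775 0.1622 0.005 ]
[0.5785 0.1636 0.005 ]
```

>>> apply_moves(
  gripper=[1,1,1,1,1,1,1,1,1,1],
  travel=[
    [0,0,-5],
    [0,0,-15],
    [0,0,-30],
    [0,0,-45],
    [0,0,-60],
    [0,0,-75],
    [0,0,-90],
    [0,0,-90],
    [0,0,-90],
    [0,0,-90],
  ],
  twist=[
    [0,0,0],
    [0,0,0],
    [0,0,0],
    [0,0,0],
    [0,0,0],
    [0,0,0],
    [0,0,0],
    [0,0,0],
    [0,0,0],
    [0,0,0],
  ],
)

```text
t: 7.25
tool_pos: [0.5369, 0.1789, 0.0984]
tool_rot: [-3.141, 0.001, 1.218]
contact_force: [-0.2, -0.9, -1.0]
grip_width: 0.0112
```

```bash
cat >> h.py <<'E'
def Tm(r,p): M=np.eye(4); M[:3,:3]=r.as_matrix(); M[:3,3]=p; return M
JIG=Tm(R.from_euler('z',.1235),[.5557,-.1438,0])
T0=Tm(R.from_euler('xyz',[3.1416,0,1.2184]),[.5373,.179,.0092])
P0=Tm(R.from_euler('z',-.352),[.5782,.1628,0])
TP=np.linalg.inv(T0)@P0
def tool_for(tipx,tipz,a,ty=0,yaw=0):
    """tool pose with plate tip at jig (tipx,ty,tipz above base), pitch a"""
    r=R.from_euler('zy',[yaw,a]); o=np.array([tipx,ty,.018+tipz])-r.apply([.09,0,0])
    return JIG@Tm(r,o)@np.linalg.inv(TP)
def goplate(*k,**kw):
    M=tool_for(*k,**kw); go(M[:3,3],rot=R.from_matrix(M[:3,:3]))
def plate():
    s=manip.sense(); M=np.linalg.inv(JIG)@Tm(R.from_euler('xyz',s['tool_rot']),s['tool_pos'])@TP
    print('plate in jig: tip',((M@[.09,0,0,1])[:3]*1e3-[0,0,18]).round(1),'hole',((M@[-.074,0,0,1])[:3]*1e3-[0,0,18]).round(1),'zyx',R.from_matrix(M[:3,:3]).as_euler('zyx').round(4))
E
python3 - <<'E'
from h import *
goplate(.055,.035,.065); plate()
E
```

```text
t 7.25 pos [0.5369 0.1789 0.0984] travel [-331.1   59.1   27.7] twist [ 0.0628 -0.0149 -0.4754] F [-0.2 -0.9 -1. ] w 0.0112
plate in jig: tip [139.7 260.2  71.1] hole [ -6.1 335.3  71.2] zyx [-4.756e-01  1.100e-03 -3.000e-04]
```

>>> apply_moves(
  gripper=[1,1,1,1,1,1,1,1,1,1],
  travel=[
    [-30,5,0],
    [-70,12,0],
    [-111,20,0],
    [-152,27,0],
    [-193,34,0],
    [-234,42,5],
    [-275,49,12],
    [-310,55,20],
    [-331,59,28],
    [-331,59,28],
  ],
  twist=[
    [0.006,-0.001,-0.05],
    [0.013,-0.003,-0.1],
    [0.02,-0.004,-0.16],
    [0.028,-0.006,-0.22],
    [0.036,-0.008,-0.28],
    [0.044,-0.01,-0.34],
    [0.052,-0.012,-0.4],
    [0.059,-0.014,-0.45],
    [0.063,-0.015,-0.475],
    [0.063,-0.015,-0.475],
  ],
)

```text
t: 8.25
tool_pos: [0.4768, -0.1541, 0.0688]
tool_rot: [-3.074, -0.001, 1.692]
contact_force: [0.2, -0.2, -0.5]
grip_width: 0.0112
```

```bash
python3 - <<'E'
from h import *
plate(); goplate(.066,.004,.065)
E
```

```text
plate in jig: tip [53.5 -1.9 32.6] hole [-110.2   -1.6   43.7] zyx [-0.0022  0.0679  0.0012]
t 8.25 pos [ 0.4768 -0.1541  0.0688] travel [ 1.6 14.4 28. ] twist [-0.0029 -0.0012 -0.0021] F [ 0.2 -0.2 -0.5] w 0.0112
```

>>> apply_moves(
  gripper=[1,1,1,1,1,1,1,1,1,1],
  travel=[
    [2,8,4],
    [2,14,9],
    [2,14,15],
    [2,14,20],
    [2,14,24],
    [2,14,26],
    [2,14,28],
    [2,14,28],
    [2,14,28],
    [2,14,28],
  ],
  twist=[
    [-0.003,-0.001,-0.002],
    [-0.003,-0.001,-0.002],
    [-0.003,-0.001,-0.002],
    [-0.003,-0.001,-0.002],
    [-0.003,-0.001,-0.002],
    [-0.003,-0.001,-0.002],
    [-0.003,-0.001,-0.002],
    [-0.003,-0.001,-0.002],
    [-0.003,-0.001,-0.002],
    [-0.003,-0.001,-0.002],
  ],
)

```text
t: 9.25
tool_pos: [0.4886, -0.1507, 0.0402]
tool_rot: [-3.077, 0.0, 1.694]
contact_force: [-0.0, 0.0, -1.8]
grip_width: 0.0113
```

```bash
python3 - <<'E'
from h import *
import pickle
c=manip.capture('wrist'); save('w4',c); pickle.dump(c,open('w4.pkl','wb'))
plate(); goplate(.078,.0015,.065)
E
```

```text
plate in jig: tip [65.7  0.3  4.3] hole [-98.    0.3  14.9] zyx [-0.0001  0.0646 -0.    ]
t 9.3 pos [ 0.4886 -0.1507  0.0401] travel [-0.3 12.5  2. ] twist [ 0.0004  0.     -0.0001] F [-0.3 -0.6 -0.9] w 0.0112
```

View pics/w4.png

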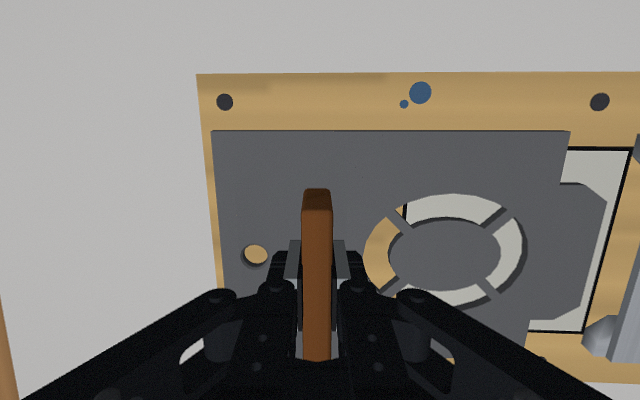

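The plate sits over the jig and hasn't moved in the grip: its edge still runs from (211,131) to (570,131). The tongue points at the throat, the base edge runs from (196,74) to (640,72), and the front corner of the near cheek is at about (583,335).

```bash
python3 - <<'E'
from h import *
import pickle
c=pickle.load(open('w4.pkl','rb')); J=np.linalg.inv(JIG)
w=lambda uv,z:(np.c_[world(c,uv,z),np.ones(len(uv))]@J.T)[:,:3]*1e3
print('base edge',w([(197,74),(400,73),(600,72)],.018).round(1))
print('tile corners right',w([(630,149),(583,332)],.018).round(1))
print('tip corners',w([(607,203),(581,305)],.018+.0043+.005).round(1), 'left top corner',w([(211,131)],.018+.0043+.005+.0117).round(1),'right',w([(570,131)],.018+.0043+.0065).round(1))
c2=pickle.load(open('w2.pkl','rb'));
print('tile from w2',((np.c_[world(c2,[(409.5,68),(404,171.5),(303.5,68.5),(305.5,172)],.018),np.ones(4)]@J.T)[:,:3]*1e3).round(1))
E
```

```text
base edge [[-124.9   84.5   18. ]
 [ -30.6   84.4   18. ]
 [  56.3   84.6   18. ]]
tile corners right [[ 77.4  50.9  18. ]
 [ 78.5 -50.3  18. ]]
tip corners [[ 65.9  27.3  27.3]
 [ 66.2 -27.1  27.3]] left top corner [[-112.6   60.2   39. ]] right [[41.7 60.  28.8]]
tile from w2 [[ 78.1  50.9  18. ]
 [ 79.6 -50.8  18. ]
 [-23.6  51.1  18. ]
 [-23.4 -50.6  18. ]]
```

>>> apply_moves(
  gripper=[1,1,1,1,1,1,1,1,1,1],
  travel=[
    [0,3,1],
    [0,6,2],
    [0,9,2],
    [0,12,2],
    [0,15,2],
    [0,18,2],
    [0,21,2],
    [0,23,2],
    [0,23,2],
    [0,23,2],
  ],
  twist=[
    [0,0,0],
    [0,0,0],
    [0,0,0],
    [0,0,0],
    [0,0,0],
    [0,0,0],
    [0,0,0],
    [0,0,0],
    [0,0,0],
    [0,0,0],
  ],
)

```text
t: 10.3
tool_pos: [0.5112, -0.1479, 0.0366]
tool_rot: [-3.077, 0.0, 1.694]
contact_force: [0.1, 0.2, -0.9]
grip_width: 0.011
```

```bash
python3 - <<'E'
from h import *
plate(); goplate(.1,.001,.065); print(manip.sense()['ft_torque'])
E
```

```text
plate in jig: tip [88.4  0.3  0.8] hole [-75.2   0.3  11.4] zyx [-0.0001  0.0647  0.    ]
t 10.3 pos [ 0.5112 -0.1479  0.0366] travel [-0.3 11.5 -1. ] twist [ 0.0003 -0.     -0.0001] F [ 0.1  0.2 -0.9] w 0.011
[-0.04266737 -0.03113844  0.03826531]
```

>>> apply_moves(
  gripper=[1,1,1,1,1,1,1,1,1,1],
  travel=[
    [0,2,0],
    [0,4,-0.3],
    [0,6,-0.5],
    [0,8,-0.7],
    [0,9.5,-0.9],
    [0,10.5,-1],
    [0,11.3,-1],
    [0,11.5,-1],
    [0,11.5,-1],
    [0,11.5,-1],
  ],
  twist=[
    [0,0,0],
    [0,0,0],
    [0,0,0],
    [0,0,0],
    [0,0,0],
    [0,0,0],
    [0,0,0],
    [0,0,0],
    [0,0,0],
    [0,0,0],
  ],
)

```text
t: 11.3
tool_pos: [0.5224, -0.1465, 0.0368]
tool_rot: [-3.076, -0.0, 1.694]
contact_force: [-4.8, -0.1, 0.2]
grip_width: 0.0108
```

```bash
python3 - <<'E'
from h import *
import pickle
c=manip.capture('wrist'); save('w5',c); pickle.dump(c,open('w5.pkl','wb'))
plate(); goplate(.1,.0005,.0); print(manip.sense()['ft_torque'])
E
```

```text
plate in jig: tip [99.7  0.3  0.9] hole [-64.    0.3  11.6] zyx [-0.0001  0.0653  0.0001]
t 11.35 pos [ 0.5224 -0.1465  0.0368] travel [-0.3  0.   9.2] twist [-0.0653 -0.0001 -0.0001] F [-5.  -1.   0.2] w 0.0108
[-0.18379316  0.78888124 -0.01913001]
```

View pics/w5.png

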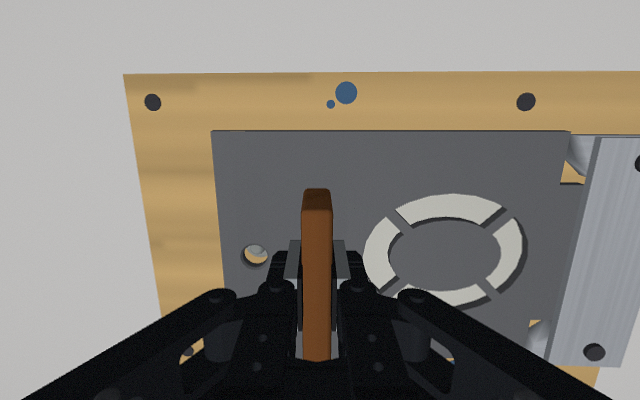

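The pin shows through the hole (255,250) and the tongue is under the keeper. The -5 N suggests it is touching the stop, so I'll back off a little less than 1 mm and lower the handle end.

>>> apply_moves(
  gripper=[1,1,1,1,1,1,1,1,1,1],
  travel=[
    [0,-0.7,0],
    [0,-0.7,1],
    [0,-0.7,2.2],
    [0,-0.7,3.5],
    [0,-0.7,4.8],
    [0,-0.7,6.1],
    [0,-0.7,7.4],
    [0,-0.7,8.6],
    [0,-0.7,9.2],
    [0,-0.7,9.2],
  ],
  twist=[
    [0,0,0],
    [-0.007,0,0],
    [-0.016,0,0],
    [-0.025,0,0],
    [-0.034,0,0],
    [-0.043,0,0],
    [-0.052,0,0],
    [-0.061,0,0],
    [-0.065,0,0],
    [-0.065,0,0],
  ],
)

```text
t: 12.35
tool_pos: [0.521, -0.1467, 0.0276]
tool_rot: [-3.141, -0.0, 1.694]
contact_force: [-0.2, -0.3, -1.8]
grip_width: 0.011
```

```bash
python3 - <<'E'
from h import *
plate(); goplate(.1,.0,.0); print(manip.sense()['ft_torque'])
E
```

```text
plate in jig: tip [99.2  0.3  0.4] hole [-64.8   0.3   0.4] zyx [-0.0003  0.0002  0.0001]
t 12.35 pos [ 0.521  -0.1467  0.0276] travel [-0.3  0.8  0.4] twist [-0.0002 -0.0001 -0.0003] F [-0.2 -0.3 -1.8] w 0.011
[0.02181602 0.00450976 0.00634246]
```

>>> apply_moves(
  gripper=[0,0,0,0,0,0,0,0,0,0],
  travel=[
    [0,0,0],
    [0,0,0],
    [0,0,0],
    [0,0,0],
    [0,0,0],
    [0,0,0],
    [0,0,0],
    [0,0,0],
    [0,0,0],
    [0,0,0],
  ],
  twist=[
    [0,0,0],
    [0,0,0],
    [0,0,0],
    [0,0,0],
    [0,0,0],
    [0,0,0],
    [0,0,0],
    [0,0,0],
    [0,0,0],
    [0,0,0],
  ],
)

```text
t: 13.35
tool_pos: [0.5209, -0.1467, 0.0276]
tool_rot: [-3.141, -0.0, 1.694]
contact_force: [0.3, -0.3, -0.4]
grip_width: 0.0855
```

>>> apply_moves(
  gripper=[0,0,0,0,0,0,0,0,0,0],
  travel=[
    [0,0,-5],
    [0,0,-15],
    [0,0,-30],
    [0,0,-50],
    [0,0,-75],
    [-15,0,-105],
    [-30,0,-135],
    [-45,0,-160],
    [-50,0,-170],
    [-50,0,-170],
  ],
  twist=[
    [0,0,0],
    [0,0,0],
    [0,0,0],
    [0,0,0],
    [0,0,0],
    [0,0,0],
    [0,0,0],
    [0,0,0],
    [0,0,0],
    [0,0,0],
  ],
)

```text
t: 14.35
tool_pos: [0.5275, -0.1969, 0.199]
tool_rot: [3.14, 0.001, 1.693]
contact_force: [-0.1, 0.5, -0.8]
grip_width: 0.0856
```

```bash
python3 - <<'E'
from h import *
import pickle
c=manip.capture('wrist'); save('w6',c); pickle.dump(c,open('w6.pkl','wb'))
go([.52,-.14,.2],1.694)
E
```

```text
t 14.4 pos [ 0.527  -0.1962  0.1975] travel [56.6 -0.1 -2.5] twist [ 0.0001 -0.0002 -0.0008] F [-0.6  0.7 -0.9] w 0.0858
```

View pics/w6.png

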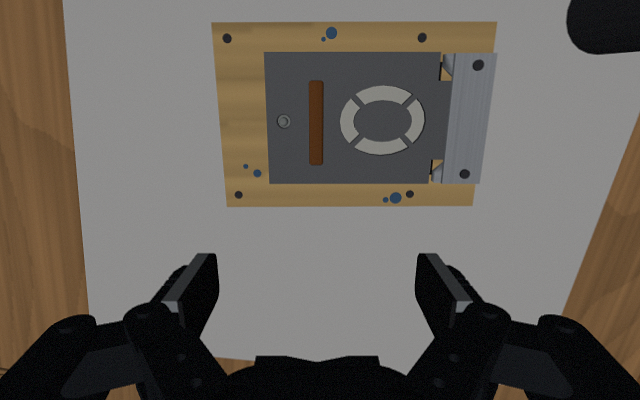

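The pin stands in the hole at (284,121) and the tongue is under the keeper. Next I'll check from depth that the plate is flat, then hand in.

```bash
python3 - <<'E'
from h import *
import pickle
c=pickle.load(open('w6.pkl','rb')); J=np.linalg.inv(JIG)
for n,(u,v) in dict(back_l=(272,70),back_r=(276,165),front_l=(430,60),front_r=(422,175),mid=(382,120)).items():
    z=c['z_map'][v-3:v+4,u-3:u+4]; c['z_map'][v,u]=np.median(z); print(n,(world(c,[(u,v)])[0,2]*1e3).round(1))
P=world(c,[(264.5,52.5),(269,183),(440,52.5),(428.5,183)],.023)
print(((np.c_[P,np.ones(4)]@J.T)[:,:3]*1e3).round(1))
t=manip.capture('top'); o=pickle.load(open('top0.pkl','rb'))
d=np.abs(t['color'].astype(int)-o['color']).max(2)
for n,(u,v) in dict(pot=(322,150),jar=(190,201),low=(187,242),stack=(460,225)).items(): print(n,(d[v-12:v+13,u-12:u+13]>60).sum())
E
```

```text
back_l 22.4
back_r 22.4
front_l 22.4
front_r 22.3
mid 22.5
[[-79.3  59.5  23. ]
 [-80.5 -58.6  23. ]
 [ 74.6  59.2  23. ]
 [ 75.4 -59.1  23. ]]
pot 0
jar 0
low 0
stack 0
```

```bash
python3 -c "
from workcell import manip; print(manip.sign_off())"
```

```text
the job is handed in; nothing more can be done
None
```

The stencil plate is loaded in the jig and released, and the job was handed in at about 14.5 s of the 42 s allowed. I gripped it by the handle and slid the tongue under the keeper at about 0.065 rad. It met a light 5 N, probably the stop, so I backed off 0.7 mm and lowered the hole over the pin.

My last checks, made after letting go:
- **Flat:** the plate's top face reads 22.3–22.5 mm at all five points measured. 23 mm is expected, so that is within the camera calibration.
- **Home:** the plate's wide part runs from x of about -80 to 75 mm in the jig, against -80 to 76 mm when fully home. The pin shows inside the hole.
- **Bystanders:** the top camera shows no change at the brush pot, either jar or the tile stack. The gripper is clear of everything.

None of the checks failed or disagreed. The largest contact force I read was about 6 N, when the gripper closed on the handle.

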